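Grip the glass jar in the ratchet jar clamp

ROBOT

A 6-joint arm with a two-finger parallel gripper is mounted at the origin on a cart in front of the work surface, level with it; the furniture and walls round the work are solid. World frame = base frame: x ahead of the robot, y to its left, z up, the work surface at z = 0. Lengths are in mm, angles in degrees, forces in N, time in s.
With the tool pointing down it reaches from about 350 to 850 mm from the base axis. Payload 8.1 kg.
Tool frame: the origin (TCP) lies between the finger pads; the fingertips stand 11 mm ahead of it and the grasp point (between the pads) lies 8 mm behind it; z points along the fingers, y is the line along which they close (so a half turn about z gives the same grasp; the last joint's range is limited). The gripper opens to 85 mm and grips with 20 to 120 N. Pads are 22 mm wide; open, the fingers measure 114 mm over their backs; the gripper's body (76 mm by 85 mm) begins 54 mm behind the grasp point. The pads swing forward as they close: fully open they stand 13 mm farther back than shut.
Start: joints at [-72.273, 7.471, 85.268, -0, 87.261, -4.893], TCP at [230.794, -553.841, 242.292] pointing down, gripper open.
Joint ranges: [-169.43, 169.43], [-51.17, 129.36], [1.28, 143.12], [-76.62, 256.62], [0, 156.53], [-152.29, 152.29]. Speed limits (degrees/s): [136.94, 136.94, 159.86, 180, 180, 180].

INTERFACE

Orientations are given as [roll, pitch, yaw] about the fixed x, y, z axes, in that order (R = Rz(yaw) Ry(pitch) Rx(roll)).
In Python, from bench import r, snapshot, get_calibration gives the robot as it stands.
- The arm moves only by the tool step_arm, never from a script. Its argument "rows" is a list of rows, each a list of 2 entries, a list of its own where there are three numbers: the shift along the tool's x, y, z in mm, then the turn about the tool's z in degrees. In form: [[[tx, ty, tz], yaw], ...]. A call has 1 to 12 rows; each row is the pose to reach, as a shift and turn from the pose commanded when the call began, along the tool's axes at that moment; what a row does not reach only later rows make up. A row lasts 1/10 s, in which the tool goes at most 50 mm and 8.59 degrees, less where a joint would pass 70% of its speed; a pose out of reach is approached as far as the arm can. A call with a gripper value outside its range is refused whole. "fingers" is the opening, from 0 (shut) to 1 (fully open), set as the call begins (left out, the last holds). The fingers move at their own pace and stop on an object; "squeeze" is the grip in N (left out, the last holds). Time passes only in rows, so rows that repeat a pose let the fingers close. It gives the time, the measured TCP pose, the force, the opening and the grip force at its end, in the units of the state.
- r.sense(): the state, without advancing time (a new reading comes with each control period).
- snapshot(name): name is "scene" or "top" or "wrist"; returns the picture (384x512x3 uint8, blue, green, red); there is no depth.
- get_calibration(name): a dict with "fovy" (degrees; the focal length in pixels is half the picture's height over the tangent of half this angle, whatever the lens; pixels are square), "cx", "cy" (the principal point, pixels), "eye" and "orientation" of the camera in the world. Camera axes: x right, y up, looking along -z (the intrinsics and any distortion apply to the point x, -y, -z); pixel columns grow to the right and rows downward; lengths in mm; the calibration is good to about 2 mm. A picture is of the moment at which its call begins: read the wrist's pose just before it. get_calibration takes no time and is no camera call; for the wrist camera it gives the pose at the moment of the call.
- r.hand_in(): hands the job in; it is judged then, once.
The state is a dict: "time": time; "joint_pos": joint angles; "qd": joint speeds; "joint_efforts": joint torques, N m; "tool_pos": TCP position; "tcp_rot": TCP orientation; "ft_force": force on the tool from outside, world axes, zero at the start; "wrist_torque": the same for the moment, N m; "finger_gap": finger opening in mm; "grip_force": force on a finger pad.
Only numpy, scipy, OpenCV 4.12 (cv2) and the standard library are available. Lean on these libraries where they do the work, as an engineer would, in place of code of your own. Each camera call takes 0.05 s, during which the arm holds its last target. There are 200 camera calls.

TASK

Get the worktop jar clamp ready for opening the glass jar: first turn the knob of its pressure dial anticlockwise so that the red peak pointer is back at its zero stop. Then pump the orange trigger, squeezing it towards the black handle and letting it spring back as often as needed, until the sliding jaw has drawn the jar against the pad and the peak pointer has come up into the green band and not past it (the red band would crack the glass). Do not push the jar or the sliding jaw with the robot and leave the other things on the worktop alone; keep that squeeze and finish while still holding trigger and handle between the fingers, both pressed, so that the jar stays firmly gripped.

Things in the scene. Friction and masses are not known exactly. Their poses are not given: they have to be found in the camera images.
- clamp: Jar clamp screwed to the worktop: blue housing on an aluminium base 100 x 335 x 10 mm. Origin at the worktop under the housing's middle; local y runs along the clamp from the handle towards the sliding jaw, z up. Housing 74 mm (x) by 152 mm (y, -77 to +75), top at z 62 mm. Round dial, 68 mm wide, face at z 63 mm, centred at y 42 mm. The jar stands on grey rails, top at z 34 mm.
- handle: Upright black handle, rigidly fixed on the housing, top at z 152 mm. Origin at the centre of its foot (local x 0, z 60 mm): 30 mm (local x) by 20 mm (local y -75 to -55). Handle and trigger measure 60 mm over their outer faces at rest, 42 mm with the trigger fully pulled; squeeze them from above, fingers closing along local y, best at z 115 to 135 mm. Only the trigger gives way.
- trigger_top (a point): Centre of the top of the upright orange trigger, z 146 mm; moves with it. Trigger: 26 mm (local x) by 12 mm (local y -27 to -15 at rest), standing free above z 64 mm.
- trigger (a joint): Pull in m: 0 at rest, 0.018 fully pulled to the handle (local -y). A spring (3 to 5.7 N) returns it. After up to 5 mm of idle travel it carries the sliding jaw 1:1 (ratchet, 5 mm teeth); a full pull moves the jaw 13 to 18 mm, mostly 15. Total pull 7 to 9 N while the jaw runs free, plus the pad's force once the jar is gripped.
- jaw (a joint): Travel of the sliding jaw along local -y, in m; grows as the jaw comes towards the pad. When the trigger is let go friction (3.5 N) keeps a free jaw in place, but once the jar is gripped the sprung pad pushes it back until the pad is pressed in only 1 to 2 mm: the grip lasts only while the trigger is held.
- jaw_face (a point): Bottom of the shallow V (two faces at 20 degrees) of the sliding jaw, 70 mm above the worktop; local x 0. With the jar in the V and just touching the pad, this point is about 62 mm from pad_face along local y.
- pad_face (a point): Centre of the flat face (46 x 46 mm) of the sprung rubber pad on the housing, facing the sliding jaw.
- pad (a joint): How far the pad is pressed in, in m: 0 free, 0.016 at its stop; spring 1.5 N per mm, so this shows the force on the jar. Green band 0.003 to 0.010, red from 0.013.
- peak_pointer (a joint): Red peak pointer and its knob, in rad: 0 at the zero stop (black mark, pointing along local +y), growing clockwise seen from above, to 2.5. Green band 0.45 to 1.5, red from 1.95. It stays where it is left (light friction); a pressed-in pad drags it up by 0.15 rad per mm and it keeps the highest value.
- knob_grip (a point): On the axis of the pointer's knob, 22 mm above the dial face, at the height to grip. Black round knob 32 mm wide, 32 mm tall, top 95 mm above the worktop.
- jar: Glass jar with red lid, 100 mm tall, its glass 60 mm and its lid 65 mm wide, standing loose on the clamp's rails between pad and sliding jaw. Origin at the centre of its underside.
- mug: White spotted mug, 91 mm tall, a bystander. Origin at the centre of its underside.
- tomato: Tomato, 69 mm, a bystander. Origin at its underside.
- spice: Spice jar with green lid, 46 mm wide, 106 mm tall, a bystander at the back. Origin at the centre of its underside.
- tin: Low food tin, 76 mm wide, 58 mm tall, a bystander at the back. Origin at the centre of its underside.
Mind the look-alikes: they are no part of the job. What is shaped like the jar but yellow is not meant.

How it is judged (in metres and radians):
On the way, in this order (a step that is already met when the one before it is completed fails the run):
1. the peak pointer is turned back to its zero stop before the jar is clamped (value of joint peak_pointer below 0.1 rad and value of joint pad below 0.0015 m), for 0.2 s.
2. the pumped jaw grips the jar against the pad (contact force between each of pad, jaw and jar above 1.5 N), for 0.1 s.
At the end, for the whole second after the job is handed in: The jar is gripped upright between sliding jaw and pad, the pad pressed in 2.5 to 10.5 mm and the peak pointer in the green band (0.38 to 1.6 rad), while the fingers still press the trigger (over 4 N) and the handle (over 1 N) (value of joint pad between 0.0025 and 0.0105 m and value of joint peak_pointer between 0.38 and 1.6 rad and contact force between each of pad, jaw and jar above 2.5 N and contact force between the fingers and trigger above 4 N and contact force between the fingers and handle above 1 N and angle between jar's own z axis and vertical below 0.1 rad and linear speed of jar below 0.02 m/s); the arm keeps its last pose, push and grip.
It fails at once if the jar is squeezed into the red band (pad pressed in over 13 mm) (value of joint pad above 0.013 m).
It fails at once if the robot touches the jar or the sliding jaw (contact force between any of the arm, the fingers and jar above 1 N or contact force between any of the arm, the fingers and jaw above 1 N).
It fails at once if a bystander is moved over 25 mm (distance of any of mug, tomato, spice, tin from where it was at the start of the episode above 0.025 m).
It also fails if it takes over 67 s, if anything falls off the work surface, if the arm or the gripper's body presses on something with over 40 N, if the wrist force passes 120 N, or if a joint passes its speed limit or range.

## Working session

There is one attempt and no reset: what is moved stays moved. The work goes in short steps, Python scripts to look and compute and a tool call to move; the robot and the scene stay as the last step left them, time stands still between calls to the robot, and variables do not carry over. Pictures are saved under pics/ and viewed, at most 10 in all, crops included, and the job is handed in when it is done.

Besides the shell and the picture viewer there is one more tool, called as name(argument=value, ...), one argument or row to a line, values as JSON. step_arm: Moves the arm, as the interface text tells. Its arguments: {"type":"object","properties":{"rows":{"type":"array"},"fingers":{"type":"number"},"squeeze":{"type":"number"}},"required":["rows"]}

```bash
mkdir -p pics; python3 - <<'E'
from bench import r,snapshot,get_calibration
import cv2
for n in("scene","top"):
    im=snapshot(n);cv2.imwrite(f"pics/{n}0.png",im);print(n,get_calibration(n))
s=r.sense();print(s)
E
```

```text
scene {'fovy': 54.26989220693193, 'cx': 253.52520287618918, 'cy': 192.82963027687936, 'eye': array([ 457.72082891, -956.4881668 , 1083.22171278]), 'orientation': array([43.16251077,  0.61238049, -8.16415481])}
top {'fovy': 42.80328396938259, 'cx': 255.56724975610493, 'cy': 192.4903962206787, 'eye': array([ 410.8989067 ,  -54.8630396 , 1602.67313749]), 'orientation': array([  6.11723308,  -0.58767796, -90.69351346])}
{'time': 0.1, 'joint_pos': array([-7.22745651e+01,  7.50928767e+00,  8.53233842e+01,  8.93298852e-04,
        8.72611487e+01, -4.89437931e+00]), 'qd': array([ 0.12126682, -0.10260507, -0.07381462, -0.01771036,  0.02783617,
        0.02426856]), 'joint_efforts': array([ 6.31367566e-04, -5.70953465e+01, -5.01941156e+01, -2.72121706e-04,
        8.15386302e-03, -5.98068641e-05]), 'tool_pos': array([ 230.63733082, -553.38924133,  241.36157854]), 'tcp_rot': array([-1.79906598e+02, -8.89364855e-03,  2.26197636e+01]), 'ft_force': array([-0.01734463,  0.39986974,  0.03174535]), 'wrist_torque': array([ 0.03049709, -0.00623995,  0.04702762]), 'grip_force': 0.0, 'finger_gap': 85.3167685472586}
```

View pics/scene0.png

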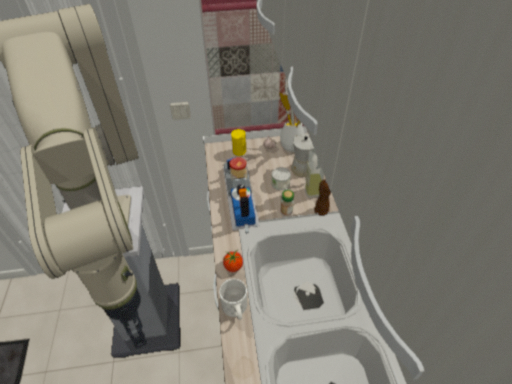

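View pics/top0.png

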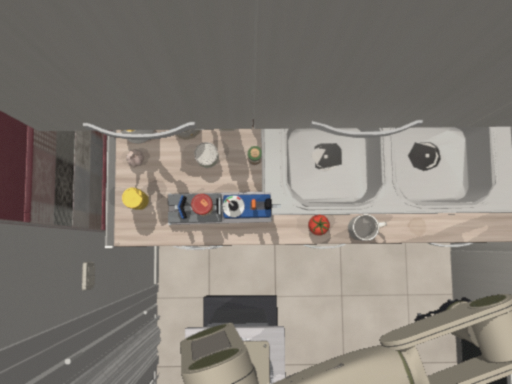

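The scene shows the clamp (blue) at about (240,195). In the top view it lies at columns 168–272, row 206: handle right (268,205), trigger (253,204), dial (233,206), red-lid jar (202,204), sliding jaw (182,207). There are two jar shapes, red lid (202,204) on the rails, which is meant, and yellow (134,198) off the clamp, the look-alike. I'll confirm in an enlarged crop.

```bash
python3 - <<'E'
import cv2
im=cv2.imread("pics/top0.png")[180:235,155:285]
cv2.imwrite("pics/c1.png",cv2.resize(im,None,fx=6,fy=6,interpolation=cv2.INTER_CUBIC))
E
```

```text
(no output)
```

View pics/c1.png

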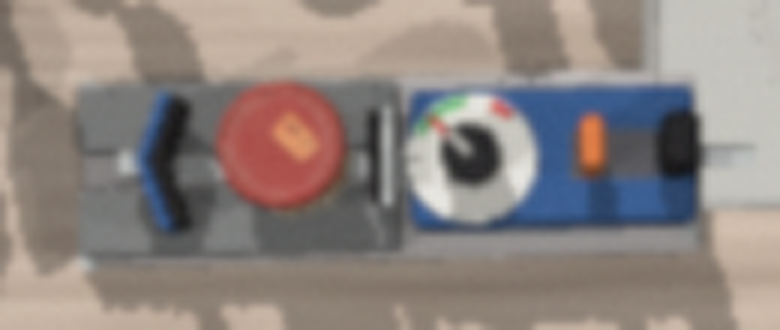

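The crop shows: red-lid jar (282,145) in the clamp, black knob top (472,154) with the pointer up-left at about 42° (0.7 rad) clockwise of local +y (left), orange trigger top (592,142), handle top (678,143).

```bash
cat >h.py <<'E'
import numpy as np
from scipy.spatial.transform import Rotation as R
from bench import r,snapshot,get_calibration
def ray(c,u,v,z):
    f=192/np.tan(np.radians(c["fovy"]/2))
    d=R.from_euler("xyz",c["orientation"],degrees=True).apply([(u-c["cx"])/f,-(v-c["cy"])/f,-1])
    return c["eye"]+d*(z-c["eye"][2])/d[2]
def proj(c,p):
    f=192/np.tan(np.radians(c["fovy"]/2))
    q=R.from_euler("xyz",c["orientation"],degrees=True).inv().apply(np.array(p)-c["eye"])
    return c["cx"]+f*q[0]/-q[2],c["cy"]-f*q[1]/-q[2]
def totool(p,s=None):
    s=s or r.sense()
    return R.from_euler("xyz",s["tcp_rot"],degrees=True).inv().apply(np.array(p)-s["tool_pos"])
E
python3 - <<'E'
from h import *
c=get_calibration("top")
for n,x,y,z in[("knob",472,154,95),("dial",472,158,63),("trig",592,141,146),("handle",680,138,152),("jar",282,145,134),("bNW",80,86,10),("bSW",80,256,10),("bSE",697,248,10),("bNE",697,80,10),("hSE",694,228,62),("hNE",694,87,62),("hSW",412,220,62)]:
    print(n,ray(c,155+(x+.5)/6-.5,180+(y+.5)/6-.5,z).round(1))
E
```

```text
knob [533.5  -2.9  95. ]
dial [534.   -1.8  63. ]
trig [535.1 -64.4 146. ]
handle [ 535.6 -108.   152. ]
jar [535.9  90.8 134. ]
bNW [579.9 212.8  10. ]
bSW [487.5 212.1  10. ]
bSE [ 487.9 -121.5   10. ]
bNE [ 579.4 -122.9   10. ]
hSE [ 495.9 -117.9   62. ]
hNE [ 570.2 -119.    62. ]
hSW [501.8  29.9  62. ]
```

```bash
python3 - <<'E'
from h import *
print(totool([534,-30,250]))
E
```

```text
[ 481.33132021 -366.46490598   -7.96631502]
```

step_arm(
  rows=[
    [[481, -366, -8], -42],
    [[481, -366, -8], -42],
    [[481, -366, -8], -42],
    [[481, -366, -8], -42],
    [[481, -366, -8], -42],
    [[481, -366, -8], -42],
    [[481, -366, -8], -42],
    [[481, -366, -8], -42],
    [[481, -366, -8], -42],
    [[481, -366, -8], -42],
    [[481, -366, -8], -42],
    [[481, -366, -8], -42],
  ],
  fingers=1,
)

```text
time: 1.3
tool_pos: [532.3, -32.8, 250.0]
tcp_rot: [-180.0, 0.0, 64.6]
ft_force: [1.4, -0.7, 0.8]
finger_gap: 85.4
grip_force: 0.0
```

step_arm(
  rows=[
    [[0, 0, 0], 0],
    [[0, 0, 0], 0],
    [[0, 0, 0], 0],
    [[0, 0, 0], 0],
    [[0, 0, 0], 0],
  ],
)

```text
time: 1.8
tool_pos: [531.4, -36.1, 250.3]
tcp_rot: [180.0, 0.0, 64.5]
ft_force: [-0.1, -0.7, -0.3]
finger_gap: 85.5
grip_force: 0.0
```

```bash
python3 - <<'E'
from h import *
import cv2,json
s=r.sense();print(s["time"],s["tool_pos"],s["tcp_rot"])
c=get_calibration("wrist");cv2.imwrite("pics/w1.png",snapshot("wrist"));print(c)
json.dump({k:np.array(v).tolist() for k,v in c.items()},open("w1.json","w"))
E
```

```text
1.8 [531.4369891  -36.09088605 250.29948151] [1.79992986e+02 5.38433099e-03 6.45016823e+01]
{'fovy': 64.22024454989723, 'cx': 253.5926044445772, 'cy': 189.01257489655393, 'eye': array([560.36120997,  23.72070508, 380.97285362]), 'orientation': array([-15.45797472,   0.03850957, -25.46286476])}
```

View pics/w1.png

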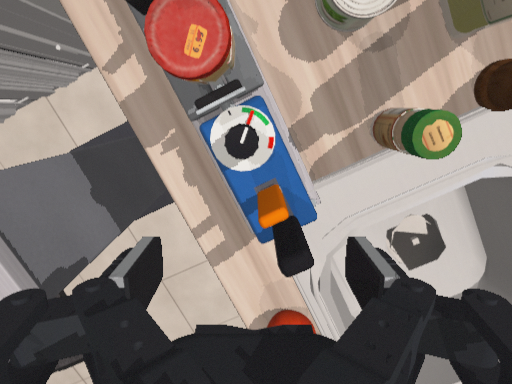

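The wrist picture shows the knob near (242,140), trigger (272,203), handle (290,248), jar lid (188,37) and pad (218,95). The pointer stands at the start of the green band.

```bash
python3 - <<'E'
import cv2
from h import *
im=cv2.imread("pics/w1.png")[90:290,190:330]
cv2.imwrite("pics/c2.png",cv2.resize(im,None,fx=3,fy=3,interpolation=cv2.INTER_CUBIC))
c=get_calibration("wrist")
for n,p in dict(knobtop=[534.5,-2.5,95],dial=[534.5,-2.5,63],trigtop=[534.5,-65.5,146],handtop=[534.5,-109.5,152],trigR=[521.5,-59.5,146],hx=[519.5,-99.5,152],hx2=[549.5,-99.5,152],hc=[497.5,-121.5,62],hc2=[571.5,-121.5,62]).items():
    q=np.array(proj(c,p));print(n,((q-[190,90])*3+1).round())
E
```

```text
knobtop [153. 161.]
dial [157. 150.]
trigtop [247. 393.]
handtop [314. 534.]
trigR [195. 393.]
hx [250. 526.]
hx2 [350. 483.]
hc [207. 475.]
hc2 [387. 397.]
```

View pics/c2.png

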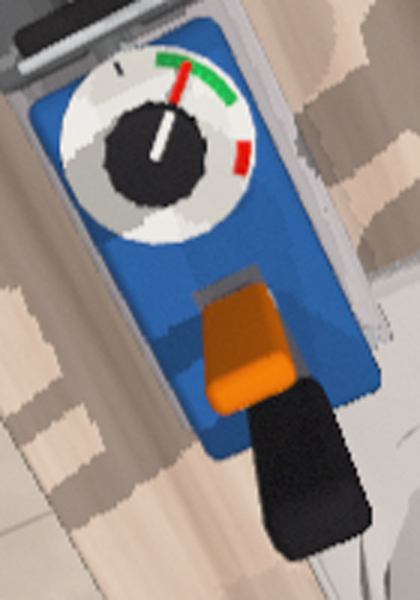

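Observed against projection gives the clamp origin near (535.5, -43.5), yaw about 0. The pointer is about 47° from zero. Next I move above the knob.

```bash
python3 - <<'E'
from h import *
print(totool([535.5,-1.5,81]))
E
```

```text
[ 32.8255928  -11.2501591  169.32798906]
```

step_arm(
  rows=[
    [[33, -11, 0], 0],
    [[33, -11, 40], 0],
    [[33, -11, 80], 0],
    [[33, -11, 115], 0],
    [[33, -11, 140], 0],
    [[33, -11, 155], 0],
    [[33, -11, 165], 0],
    [[33, -11, 169], 0],
    [[33, -11, 169], 0],
    [[33, -11, 169], 0],
  ],
)

```text
time: 2.85
tool_pos: [537.0, -0.5, 82.6]
tcp_rot: [179.9, -0.0, 64.6]
ft_force: [-0.4, 0.3, 0.5]
finger_gap: 85.5
grip_force: 0.0
```

step_arm(
  rows=[
    [[0, 0, 0], 0],
    [[0, 0, 0], 0],
    [[0, 0, 0], 0],
    [[0, 0, 0], 0],
    [[0, 0, 0], 0],
    [[0, 0, 0], 0],
    [[0, 0, 0], 0],
    [[0, 0, 0], 0],
  ],
  fingers=0,
  squeeze=20,
)

```text
time: 3.65
tool_pos: [535.8, -0.1, 81.7]
tcp_rot: [-180.0, 0.0, 64.6]
ft_force: [-3.6, 1.7, 5.2]
finger_gap: 31.2
grip_force: 20.3
```

step_arm(
  rows=[
    [[0, 0, 0], -5],
    [[0, 0, 0], -10],
    [[0, 0, 0], -15],
    [[0, 0, 0], -20],
    [[0, 0, 0], -25],
    [[0, 0, 0], -30],
    [[0, 0, 0], -35],
    [[0, 0, 0], -40],
    [[0, 0, 0], -45],
    [[0, 0, 0], -50],
    [[0, 0, 0], -54],
    [[0, 0, 0], -54],
  ],
)

```text
time: 4.85
tool_pos: [535.1, -0.4, 81.3]
tcp_rot: [-179.9, -0.1, 118.8]
ft_force: [-5.9, 0.7, 5.9]
finger_gap: 31.0
grip_force: 20.6
```

step_arm(
  rows=[
    [[0, 0, 0], 0],
    [[0, 0, 0], 0],
    [[0, 0, 0], 0],
  ],
)

```text
time: 5.15
tool_pos: [535.1, -0.4, 81.3]
tcp_rot: [-179.9, -0.1, 118.6]
ft_force: [-7.1, -0.2, 5.8]
finger_gap: 31.4
grip_force: 20.6
```

```bash
python3 - <<'E'
from h import *
s=r.sense();print(s["tool_pos"],s["tcp_rot"],s["ft_force"],s["wrist_torque"])
E
```

```text
[ 5.35083647e+02 -3.58254003e-01  8.13393276e+01] [-1.79893915e+02 -5.20656046e-02  1.18619552e+02] [-7.06918153 -0.21126135  5.77338284] [-0.06374332  0.89810527 -0.1171586 ]
```

step_arm(
  rows=[
    [[0, 0, 0], 0],
    [[0, 0, 0], 0],
    [[0, 0, 0], 0],
    [[0, 0, 0], 0],
    [[0, 0, -50], 0],
    [[0, 0, -100], 0],
    [[0, 0, -130], 0],
    [[0, 0, -130], 0],
    [[0, 0, -130], 0],
  ],
  fingers=1,
)

```text
time: 6.05
tool_pos: [536.6, -0.4, 212.1]
tcp_rot: [179.9, 0.1, 118.6]
ft_force: [0.2, -0.3, -1.1]
finger_gap: 85.2
grip_force: 0.0
```

```bash
python3 - <<'E'
from h import *
import cv2
c=get_calibration("top")
for n,x,y,z in[("V",148,155,100),("Vfront",165,155,70),("pad",378,155,80)]:
    print(n,ray(c,155+(x+.5)/6-.5,180+(y+.5)/6-.5,z).round(1))
print(r.sense()["tool_pos"],r.sense()["tcp_rot"],totool([535.5,-97,200]))
c=get_calibration("wrist");im=snapshot("wrist");cv2.imwrite("pics/w2.png",im);print(c)
E
```

```text
V [534.4 162.7 100. ]
Vfront [536.8 158.1  70. ]
pad [534.7  46.3  80. ]
[ 5.36607437e+02 -3.57921739e-01  2.12104025e+02] [1.79895460e+02 7.03115323e-02 1.18622761e+02] [-84.28629042 -47.2897745   12.1212051 ]
{'fovy': 64.22024454989723, 'cx': 253.5926044445772, 'cy': 189.01257489655393, 'eye': array([504.26186321,  57.7731388 , 342.67453074]), 'orientation': array([-1.54509278e+01, -1.04205667e-02,  2.86558922e+01])}
```

View pics/w2.png

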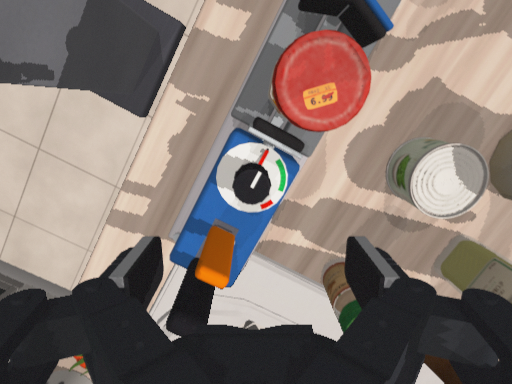

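The pointer tip sits at about (267,152), along the clamp's axis from dial centre (251,177), and the zero mark looks hidden under it. A crop and a projection should confirm it.

```bash
python3 - <<'E'
import cv2
from h import *
im=cv2.imread("pics/w2.png")[125:225,200:320]
cv2.imwrite("pics/c3.png",cv2.resize(im,None,fx=5,fy=5,interpolation=cv2.INTER_CUBIC))
c=get_calibration("wrist")
for a in(0,.1,.2,.3,.45,1.5): print(a,[((np.array(proj(c,[535.5+d*np.sin(a),-1.5+d*np.cos(a),65]))-[200,125])*5+2).round() for d in(0,28)])
E
```

```text
0 [array([270., 278.]), array([344., 146.])]
0.1 [array([270., 278.]), array([357., 154.])]
0.2 [array([270., 278.]), array([369., 163.])]
0.3 [array([270., 278.]), array([381., 174.])]
0.45 [array([270., 278.]), array([395., 191.])]
1.5 [array([270., 278.]), array([406., 338.])]
```

View pics/c3.png

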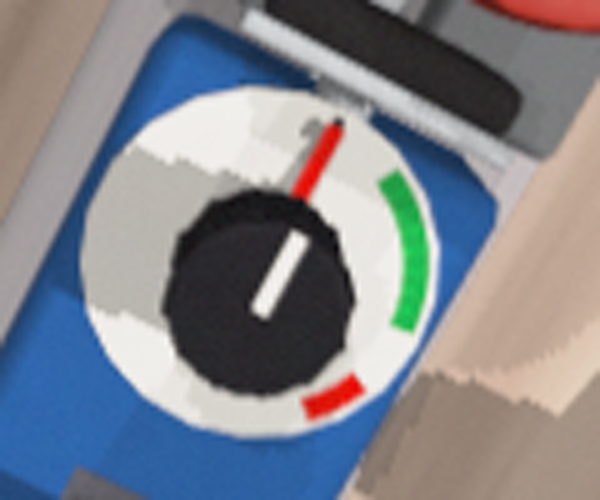

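The pointer covers the black mark (tip (338,125), black just behind it), so it is at zero. Distance jaw to pad is about 112 mm, so roughly 45–50 mm of travel remains. Next I go over the trigger and handle with yaw 180.

step_arm(
  rows=[
    [[-20, -11, 0], -8],
    [[-45, -25, 0], -16],
    [[-70, -39, 0], -24],
    [[-84, -47, 0], -32],
    [[-84, -47, 0], -40],
    [[-84, -47, 0], -48],
    [[-84, -47, 0], -56],
    [[-84, -47, 0], -61.4],
    [[-84, -47, 30], -61.4],
    [[-84, -47, 60], -61.4],
    [[-84, -47, 85], -61.4],
    [[-84, -47, 95], -61.4],
  ],
)

```text
time: 7.3
tool_pos: [531.5, -95.6, 110.9]
tcp_rot: [179.9, -0.5, -180.0]
ft_force: [0.0, -0.1, -0.6]
finger_gap: 85.4
grip_force: 0.0
```

step_arm(
  rows=[
    [[0, 0, 0], 0],
    [[0, 0, 0], 0],
    [[0, 0, 0], 0],
  ],
)

```text
time: 7.6
tool_pos: [536.0, -96.9, 117.8]
tcp_rot: [-180.0, 0.1, -180.0]
ft_force: [0.9, -0.3, -0.0]
finger_gap: 85.3
grip_force: 0.0
```

step_arm(
  rows=[
    [[0, 0, 0], 0],
    [[0, 0, 0], 0],
    [[0, 0, 0], 0],
    [[0, 0, 0], 0],
    [[0, 0, 0], 0],
    [[0, 0, 0], 0],
    [[0, 0, 0], 0],
    [[0, 0, 0], 0],
    [[0, 0, 0], 0],
    [[0, 0, 0], 0],
  ],
  fingers=0.45,
  squeeze=20,
)

```text
time: 8.6
tool_pos: [536.3, -97.2, 118.7]
tcp_rot: [-179.9, 0.2, -180.0]
ft_force: [-2.4, -1.6, 8.6]
finger_gap: 41.4
grip_force: 23.8
```

```bash
python3 - <<'E'
from h import *
import cv2
cv2.imwrite("pics/t1.png",snapshot("top")); s=r.sense();print(s["tool_pos"],s["ft_force"],s["finger_gap"],s["grip_force"])
E
```

```text
[536.29787525 -97.22473078 118.69233178] [-2.07742258 -1.76031641  8.36198888] 41.3422526205861 23.76688688993454
```

step_arm(
  rows=[
    [[0, 0, 0], 0],
    [[0, 0, 0], 0],
    [[0, 0, 0], 0],
    [[0, 0, 0], 0],
    [[0, 0, 0], 0],
    [[0, 0, 0], 0],
    [[0, 0, 0], 0],
    [[0, 0, 0], 0],
  ],
  fingers=1,
)

```text
time: 9.45
tool_pos: [535.0, -96.6, 116.2]
tcp_rot: [-180.0, -0.0, -180.0]
ft_force: [-0.0, 0.9, -0.3]
finger_gap: 85.2
grip_force: 0.0
```

```bash
python3 - <<'E'
from h import *
import cv2
im=snapshot("top");cv2.imwrite("pics/t2.png",im)
a=[cv2.imread("pics/"+n)[180:235,155:285] for n in("top0.png","t1.png","t2.png")]
cv2.imwrite("pics/c4.png",cv2.resize(np.vstack(a)[:, :],None,fx=3.6,fy=3.6,interpolation=cv2.INTER_CUBIC))
E
```

```text
(no output)
```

View pics/c4.png

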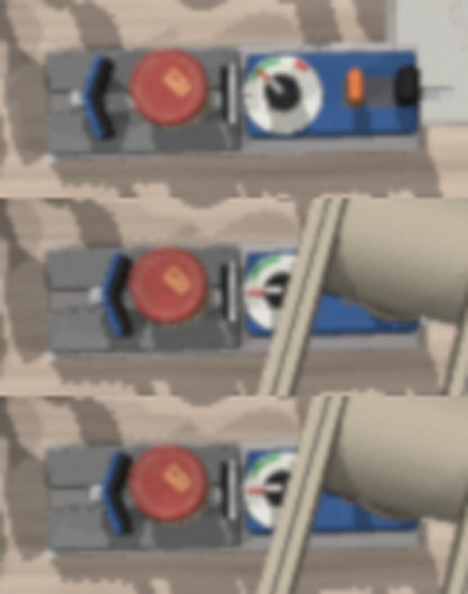

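Top row is the start, below are after stroke 1 and after release: the jaw moved about 16 mm and stayed, the pointer is at zero, and roughly 28 mm of travel is left. Stroke 2 is safe.

step_arm(
  rows=[
    [[0, 0, 0], 0],
    [[0, 0, 0], 0],
    [[0, 0, 0], 0],
    [[0, 0, 0], 0],
    [[0, 0, 0], 0],
    [[0, 0, 0], 0],
    [[0, 0, 0], 0],
    [[0, 0, 0], 0],
    [[0, 0, 0], 0],
    [[0, 0, 0], 0],
  ],
  fingers=0.45,
)

```text
time: 10.5
tool_pos: [535.6, -97.2, 117.6]
tcp_rot: [-179.9, 0.1, -180.0]
ft_force: [-3.2, -0.9, 8.5]
finger_gap: 41.9
grip_force: 23.4
```

step_arm(
  rows=[
    [[0, 0, 0], 0],
    [[0, 0, 0], 0],
    [[0, 0, 0], 0],
    [[0, 0, 0], 0],
    [[0, 0, 0], 0],
    [[0, 0, 0], 0],
    [[0, 0, 0], 0],
    [[0, 0, 0], 0],
  ],
  fingers=1,
)

```text
time: 11.3
tool_pos: [535.0, -96.6, 116.3]
tcp_rot: [-180.0, 0.0, -180.0]
ft_force: [0.4, -0.7, -0.4]
finger_gap: 85.4
grip_force: 0.0
```

```bash
cat >>h.py <<'E'
import cv2
def jaw(im):
    c=get_calibration("top")
    out=[]
    for m,z,w in(((lambda b,g,q:(b>g+35)&(b>q+60)),100,slice(160,222)),((lambda b,g,q:(q>g+60)&(q>b+60)),134,slice(190,226))):
        a=im[190:226,w].astype(int); k=m(a[...,0],a[...,1],a[...,2]); v,u=np.nonzero(k)
        out.append((len(u),*ray(c,u.mean()+w.start,v.mean()+190,z)[:2].round(1)) if len(u) else None)
    return out
E
python3 - <<'E'
from h import *
for n in("top0","t1","t2"):print(n,jaw(cv2.imread(f"pics/{n}.png")))
im=snapshot("top");cv2.imwrite("pics/t3.png",im);print(jaw(im))
E
```

```text
top0 [(21, np.float64(524.4), np.float64(159.7)), (326, np.float64(536.5), np.float64(91.4))]
t1 [(13, np.float64(513.7), np.float64(143.1)), (319, np.float64(536.1), np.float64(91.8))]
t2 [(11, np.float64(516.7), np.float64(143.0)), (320, np.float64(536.1), np.float64(91.8))]
[(12, np.float64(515.1), np.float64(129.4)), (324, np.float64(536.4), np.float64(91.3))]
```

step_arm(
  rows=[
    [[0, 0, 0], 0],
    [[0, 0, 0], 0],
    [[0, 0, 0], 0],
    [[0, 0, 0], 0],
    [[0, 0, 0], 0],
    [[0, 0, 0], 0],
  ],
  fingers=0.6,
)

```text
time: 11.95
tool_pos: [535.6, -94.7, 117.1]
tcp_rot: [179.8, 0.1, -179.9]
ft_force: [-1.8, 9.7, 6.2]
finger_gap: 51.6
grip_force: 4.8
```

step_arm(
  rows=[
    [[0, 0, 0], 0],
    [[0, 0, 0], 0],
    [[0, 0, 0], 0],
    [[0, 0, 0], 0],
  ],
  fingers=0.55,
)

```text
time: 12.35
tool_pos: [535.7, -94.6, 117.3]
tcp_rot: [179.8, 0.1, -179.9]
ft_force: [-1.2, 9.9, 7.9]
finger_gap: 47.0
grip_force: 7.5
```

step_arm(
  rows=[
    [[0, 0, 0], 0],
    [[0, 0, 0], 0],
    [[0, 0, 0], 0],
    [[0, 0, 0], 0],
  ],
  fingers=0.5,
)

```text
time: 12.75
tool_pos: [535.7, -96.5, 117.9]
tcp_rot: [-180.0, 0.1, -180.0]
ft_force: [-3.4, 1.9, 9.9]
finger_gap: 43.1
grip_force: 16.8
```

```bash
python3 - <<'E'
from h import *
im=snapshot("top");cv2.imwrite("pics/t4.png",im);print(jaw(im))
E
```

```text
[(13, np.float64(517.6), np.float64(116.5)), (322, np.float64(536.2), np.float64(78.6))]
```

Stroke 3 carried the jar to within about 3 mm of the pad. Next I release, shift the arm 4 mm along +y, and do the last stroke in small steps.

step_arm(
  rows=[
    [[0, 0, 0], 0],
    [[0, 0, 0], 0],
    [[0, 0, 0], 0],
    [[0, 0, 0], 0],
    [[0, 4, 0], 0],
    [[0, 4, 0], 0],
    [[0, 4, 0], 0],
    [[0, 4, 0], 0],
  ],
  fingers=1,
)

```text
time: 13.6
tool_pos: [535.0, -92.6, 116.3]
tcp_rot: [-180.0, 0.0, -180.0]
ft_force: [-1.0, 0.2, -0.4]
finger_gap: 85.4
grip_force: 0.0
```

step_arm(
  rows=[
    [[0, 0, 0], 0],
    [[0, 0, 0], 0],
    [[0, 0, 0], 0],
    [[0, 0, 0], 0],
    [[0, 0, 0], 0],
    [[0, 0, 0], 0],
  ],
  fingers=0.64,
)

```text
time: 14.2
tool_pos: [535.4, -90.7, 117.0]
tcp_rot: [179.8, 0.0, -179.9]
ft_force: [-2.3, 10.0, 6.5]
finger_gap: 55.2
grip_force: 8.7
```

```bash
python3 - <<'E'
from h import *
im=snapshot("top");cv2.imwrite("pics/t5.png",im);print(jaw(im))
E
```

```text
[(10, np.float64(517.3), np.float64(116.2)), (324, np.float64(535.8), np.float64(79.9))]
```

step_arm(
  rows=[
    [[0, 0, 0], 0],
    [[0, 0, 0], 0],
    [[0, 0, 0], 0],
  ],
  fingers=0.62,
)

```text
time: 14.55
tool_pos: [535.3, -91.4, 117.2]
tcp_rot: [179.9, 0.0, -179.9]
ft_force: [-2.6, 6.4, 8.2]
finger_gap: 52.9
grip_force: 13.4
```

step_arm(
  rows=[
    [[0, 0, 0], 0],
    [[0, 0, 0], 0],
    [[0, 0, 0], 0],
  ],
  fingers=0.6,
)

```text
time: 14.85
tool_pos: [535.4, -92.2, 117.5]
tcp_rot: [180.0, 0.1, -180.0]
ft_force: [-4.5, 2.9, 9.9]
finger_gap: 51.4
grip_force: 18.3
```

```bash
python3 - <<'E'
from h import *
im=snapshot("top");cv2.imwrite("pics/t6.png",im);print(jaw(im))
E
```

```text
[(10, np.float64(509.6), np.float64(112.8)), (326, np.float64(535.8), np.float64(77.5))]
```

```bash
python3 - <<'E'
from h import *
a=[cv2.imread("pics/"+n)[182:228,170:240] for n in("t4.png","t6.png")]
cv2.imwrite("pics/c5.png",cv2.resize(np.vstack(a),None,fx=6,fy=6,interpolation=cv2.INTER_CUBIC))
E
```

```text
(no output)
```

View pics/c5.png

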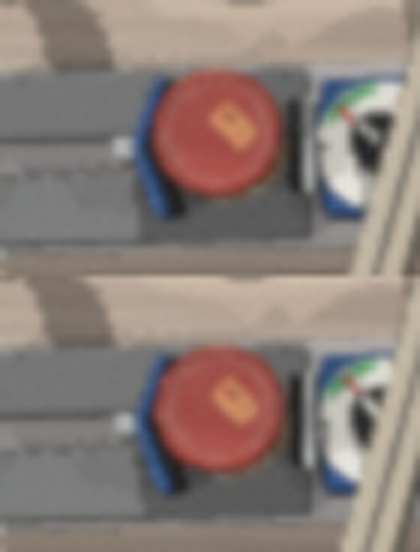

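Top (after stroke 3): the pad was already pressed, with the pointer at about 40°. Bottom (now): the jar is in the V against the pad and the pointer, tip (345,380) from centre about (380,420), is at about 48°, inside green. That's where it should stop, so I settle and check.

step_arm(
  rows=[
    [[0, 0, 0], 0],
    [[0, 0, 0], 0],
    [[0, 0, 0], 0],
    [[0, 0, 0], 0],
    [[0, 0, 0], 0],
    [[0, 0, 0], 0],
    [[0, 0, 0], 0],
    [[0, 0, 0], 0],
  ],
)

```text
time: 15.7
tool_pos: [535.4, -92.2, 117.5]
tcp_rot: [180.0, 0.1, -180.0]
ft_force: [-4.7, 3.2, 8.9]
finger_gap: 51.6
grip_force: 18.2
```

```bash
python3 - <<'E'
from h import *
im=snapshot("top");cv2.imwrite("pics/t7.png",im);print(jaw(im))
s=r.sense();print(s["grip_force"],s["finger_gap"],s["ft_force"])
a=cv2.resize(im[182:228,210:250],None,fx=12,fy=12,interpolation=cv2.INTER_CUBIC)
cv2.imwrite("pics/c6.png",a)
c=get_calibration("top")
for t in(0,.45,.8,1,1.5):print(t,[((np.array(proj(c,[535.5+d*np.sin(t),-2.5+d*np.cos(t),65]))-[210,182])*12+6).round() for d in(0,28)])
E
```

```text
[(11, np.float64(510.5), np.float64(113.2)), (323, np.float64(535.7), np.float64(77.4))]
18.2417169213295 51.45972194510496 [-4.26680063  2.40555036  8.72229397]
0 [array([287., 286.]), array([180., 288.])]
0.45 [array([287., 286.]), array([191., 241.])]
0.8 [array([287., 286.]), array([212., 211.])]
1 [array([287., 286.]), array([229., 198.])]
1.5 [array([287., 286.]), array([279., 181.])]
```

View pics/c6.png

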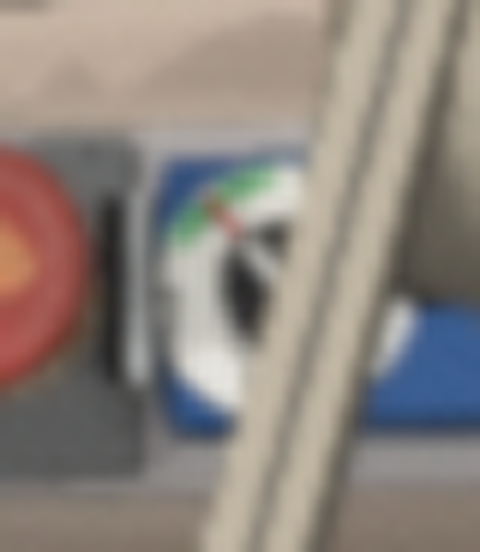

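The pointer tip at (215,208) reads about 0.85 rad, mid-green, so the pad is pressed about 5.6 mm, and the forces are steady.

```bash
python3 -c "
from bench import r
print(r.hand_in())"
```

```text
the job is handed in; nothing more can be done
None
```

I turned the peak pointer back to zero, pumped the jar against the pad and handed the job in while still squeezing trigger and handle at about 18 N; the pointer read about 0.85 rad (green band), and the hand-in call gave no pass/fail result.

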